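# Nudge the pump slide home against its hidden stop with a drift

## Robot

A 6-joint arm with a two-finger parallel gripper is mounted at the origin on the work surface. World frame = base frame: x ahead of the robot, y to its left, z up, the work surface at z = 0. Lengths are in m, angles in rad, forces in N, time in s.
With the tool pointing down it reaches from about 0.375 to 0.975 m from the base axis. Payload 3.8 kg.
Tool frame: the origin (TCP) lies midway between the tips of the shut fingers; the grasp point (between the pads) lies 19 mm behind it; z points along the fingers, y is the line along which they close (so a half turn about z gives the same grasp; the last joint's range is limited). The gripper opens to 85 mm and grips with 20 to 120 N. Pads are 22 mm wide; open, the fingers measure 114 mm over their backs; the gripper's body (76 mm by 85 mm) begins 54 mm behind the grasp point. The pads swing forward as they close: fully open they stand 13 mm farther back than shut.
Start: joints at [1.185, 0.264, 1.604, -0, 1.274, -0.037], TCP at [0.231, 0.634, 0.231] pointing down, gripper open.
Joint ranges: [-2.63, 2.63], [-0.94, 2.18], [0.31, 2.57], [-1.31, 4.45], [0, 2.66], [-2.55, 2.55]. Speed limits (rad/s): [2.57, 2.57, 3.14, 3.14, 3.14, 3.14].

## Interface

Orientations are given as a rotation vector (axis times angle).
In Python, from workcell import read_state, vision, ticket gives the robot as it stands. The module is installed in compiled form; this text tells all that it offers.
- The arm moves only by the tool jog_arm, never from a script. Its arguments are lists of equal length, an entry for each row: "turn": the turn, a rotation vector about the tool's x, y, z in rad, a list of three; "delta_pos": the shift along the tool's x, y, z in m, a list of three; "gripper": the finger opening in m, from 0 to 0.0854. In form: {"turn": [[rx, ry, rz], ...], "delta_pos": [[dx, dy, dz], ...], "gripper": [gripper, ...]}. A call has 1 to 20 rows; each row shifts and turns the commanded pose from where the row before left it, along the tool's axes as they then stand; what a row does not reach is not made up. A row lasts 1/12 s, in which the tool goes at most 41.7 mm and 7.16 degrees, less where a joint would pass 70% of its speed; a pose out of reach is approached as far as the arm can. A call with a gripper value outside its range is refused whole. The fingers move at their own pace and stop on an object; "grip_force" is the grip in N (left out, the last holds). Time passes only in rows, so rows that do not move let the fingers close. It gives the time, the measured TCP pose, the force, the opening and the grip force at its end, in the units of the state.
- read_state(): the state, without advancing time (a new reading comes with each control period).
- vision.read_camera(name): name is "scene" or "top" or "wrist"; returns the picture (400x640x3 uint8, red, green, blue); there is no depth.
- vision.calibration(name): a dict with "vfov" (degrees; the focal length in pixels is half the picture's height over the tangent of half this angle, whatever the lens; pixels are square), "cx", "cy" (the principal point, pixels), "dist" ([k1, k2, p1, p2, k3] as OpenCV has them; the pictures are not rectified), "R" (3x3) and "t" (3): a world point X has camera coordinates R X + t; the wrist camera has in their place "mount" (4x4, takes a point from camera to tool coordinates, whose origin is the TCP and whose axes are the flange's). Camera axes: x right, y down, z forward; pixel columns grow to the right and rows downward; lengths in m; the calibration is good to about 2 mm. A picture is of the moment at which its call begins: read the wrist's pose just before it. calibration takes no time and is no camera call.
- ticket.finish_job(): hands the job in; it is judged then, once.
The state is a dict: "time": time; "q": joint angles; "joint_vel": joint speeds; "joint_torque": joint torques, N m; "tool_pos": TCP position; "tcp_rot": TCP orientation; "wrist_force": force on the tool from outside, world axes, zero at the start; "torque": the same for the moment, N m; "width": opening from 0.0 (shut) to 1.0 (fully open); "grip_force": force on a finger pad.
Only numpy, scipy, OpenCV 4.12 (cv2) and the standard library are available. Lean on these libraries where they do the work, as an engineer would, in place of code of your own. Each camera call takes 0.05 s, during which the arm holds its last target. There are 200 camera calls.

## Task

Take the aluminium drift out of its stand and, with its foot, gently nudge the steel slide along the channel of the green pump body until the slide just rests against the stop hidden inside its roofed end; the stop is only lightly clamped and must not be shoved out of its setting. Touch the slide only with the drift, leave the other things on the bench alone, and finally put the drift back in its stand.

Things in the scene. Friction and masses are not known exactly. Their poses are not given: they have to be found in the camera images.
- housing: green pump body bolted to the bench, 220 long (x) x 90 wide x 55 high (boss and bolt heads on its roof to 68); two bolted feet stick out 19 each side at x = -60. Origin under its centre on the bench, x along its channel. Channel 42 wide, floor 15 and wall tops 45 above the bench. Half x -110 to 0 is open above and at its end; half x 0 to 110 is a roofed tunnel, closed at its far end.
- tunnel_mouth (a point): middle of the channel floor where the tunnel begins (x = 0 of the pump body, same axes, 15 above the bench). In the tunnel, unseen and not measured, a stop block stands across the channel, its near face 50 to 85 beyond this point, different each time. Friction holds it: at about 15 N it yields and slides off along +x and stays there; over 2 mm spoils its setting.
- slide: steel slide block 90 long (x) x 40 wide x 28 high, 0.23 to 0.43 kg, lying in the channel (1 mm play each side), front end already in the tunnel mouth. Origin under its centre, x along the channel into the tunnel. Its flat rear face (x = -45) is pushed; that face is still outside the tunnel when the slide is home. Drags with about 1 to 4 N and stays where it is left.
- drift_grip (a point): centre of the grip of the aluminium drift, a straight upright bar 118 long, 0.19 kg: upper part (grip) 30 x 30 square and 68 long (this point at its middle, 34 below the top end), lower part (shank) 16 x 16 square and 50 long. z points up the bar; x and y are square to the flats.
- drift_foot (a point): centre of the flat foot of the drift, the lower end of its shank, 84 below drift_grip; same axes.
- stand_hole0 (a point): centre of the mouth of the square hole (20 x 20, right through, chamfered mouth) in the grey drift stand, a fixed block 70 x 70 x 60 high; this point is on its top face, z up, x and y along its sides. The drift hangs in it: shank down the hole, shoulder of the grip resting on the top face, foot 50 below this point.
- cover: loose round green pump cover with three lugs, 108 across, 34 high, on the bench; bystander. The cover and the stand can be either side of the pump body.
- sleeve: loose steel sleeve, 44 diameter, 40 high, bystander
- piston: loose steel piston, 34 diameter, 32 high, on the bench beside the pump body, bystander
- plug: loose brass plug, 32 diameter, 30 high, on the bench beside the pump body, bystander
- wrench: loose wrench lying flat, 140 long, bystander
There are look-alikes about, which are no part of the job. What is shaped like the part that bears drift_grip but brown is not meant.

How it is judged:
By the outcome, as a careful person would: the job done as asked, in the order asked, and still so for the second after the job is handed in, with the robot touching nothing.
It also fails if it takes over 61 s, if anything falls off the work surface, if the arm or the gripper's body presses on something with over 40 N, if the wrist force passes 120 N, or if a joint passes its speed limit or range.

## Working session

There is one attempt and no reset: what is moved stays moved. The work goes in short steps, Python scripts to look and compute and a tool call to move; the robot and the scene stay as the last step left them, time stands still between calls to the robot, and variables do not carry over. Pictures are saved under pics/ and viewed, at most 11 in all, crops included, and the job is handed in when it is done.

Besides the shell and the picture viewer there is one more tool, called by a JSON object that holds its "name" and its "arguments". jog_arm: Moves the arm, as the interface text tells. Its arguments: {"type":"object","properties":{"turn":{"type":"array","items":{"type":"array","items":{"type":"number"}}},"delta_pos":{"type":"array","items":{"type":"array","items":{"type":"number"}}},"gripper":{"type":"array","items":{"type":"number"}},"grip_force":{"type":"number"}},"required":["turn","delta_pos","gripper"]}

```bash
mkdir -p pics; cat > h.py <<'E'
import numpy as np, cv2
from scipy.spatial.transform import Rotation as Ro
from workcell import read_state, vision, ticket
def K(c,h=400):
    f=h/2/np.tan(np.radians(c['vfov'])/2); return np.array([[f,0,c['cx']],[0,f,c['cy']],[0,0,1.]])
def cam(name,st=None):
    c=vision.calibration(name)
    if 'mount' in c:
        M=np.array(c['mount']); Rt=Ro.from_rotvec(st['tcp_rot']).as_matrix()
        Rwc=Rt@M[:3,:3]; p=Rt@M[:3,3]+np.array(st['tool_pos'])
        return K(c),np.array(c['dist']),Rwc.T,-Rwc.T@p
    return K(c),np.array(c['dist']),np.array(c['R']),np.array(c['t'])
def ray(C,uv):
    k,d,R,t=C
    n=cv2.undistortPoints(np.array(uv,float).reshape(-1,1,2),k,d).reshape(-1,2)
    return -R.T@t, np.c_[n,np.ones(len(n))]@R
def onz(C,uv,z):
    o,d=ray(C,uv); return o+d*((z-o[2])/d[:,2])[:,None]
def proj(C,X):
    k,d,R,t=C
    return cv2.projectPoints(np.array(X,float).reshape(-1,1,3),cv2.Rodrigues(R)[0],t,k,d)[0].reshape(-1,2)
def snap(name,fn):
    st=read_state(); im=vision.read_camera(name); cv2.imwrite(fn,im[:,:,::-1]); return st,im
E
python3 - <<'E'
from h import *
for n in('scene','top'):
    st,im=snap(n,f'pics/{n}0.png'); c=vision.calibration(n); C=cam(n); print(n,-C[2].T@C[3],c['vfov'],c['dist'])
a=cv2.imread('pics/scene0.png');b=cv2.imread('pics/top0.png')
print(vision.calibration('wrist')); print(st)
E
```

```text
scene [1.16394447 0.04388598 0.79452991] 47.434417200033785 [-0.04883486  0.          0.          0.          0.        ]
top [0.37139492 0.0259367  1.11401344] 52.26676202590872 [-0.05364034  0.          0.          0.          0.        ]
{'vfov': 67.80167935310826, 'cx': 321.27540387729096, 'cy': 204.94992109073317, 'dist': array([0.00046786, 0.        , 0.        , 0.        , 0.        ]), 'mount': array([[ 1.95075292e-04, -9.63169850e-01, -2.68893662e-01,
         6.80218683e-02],
       [ 9.99999960e-01,  1.32259597e-04,  2.51723402e-04,
        -3.06104776e-05],
       [-2.06888625e-04, -2.68893700e-01,  9.63169837e-01,
        -1.42089275e-01],
       [ 0.00000000e+00,  0.00000000e+00,  0.00000000e+00,
         1.00000000e+00]])}
{'time': 0.05, 'q': array([ 1.18508991e+00,  2.64740616e-01,  1.60536435e+00,  3.28140820e-05,
        1.27369812e+00, -3.68988254e-02]), 'joint_vel': array([-6.22753158e-05, -5.42517173e-04, -7.41374970e-04, -1.76615664e-03,
        2.87877322e-04,  6.09082896e-04]), 'joint_torque': array([ 1.53907240e-03, -5.17019320e+01, -3.68842292e+01,  9.62264858e-05,
        7.05542378e-03, -3.37423000e-05]), 'tool_pos': array([0.23041772, 0.63368366, 0.22997568]), 'tcp_rot': array([-0.54506116, -3.09344402,  0.00338405]), 'wrist_force': array([ 0.2858718 , -0.3733781 , -0.33351531]), 'torque': array([ 0.0399984 , -0.01091003,  0.04742419]), 'grip_force': 0.0, 'width': 0.9980479734167859}
```

View pics/top0.png

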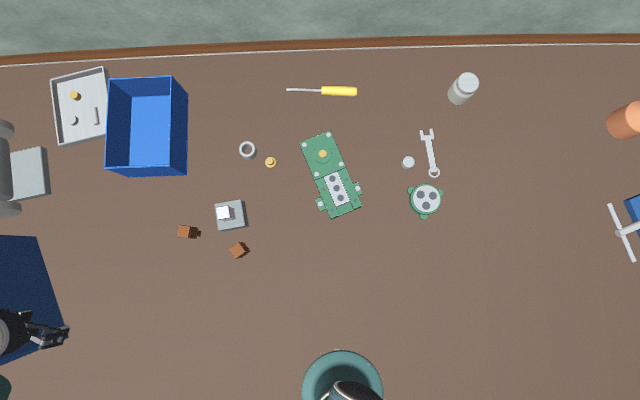

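View pics/scene0.png

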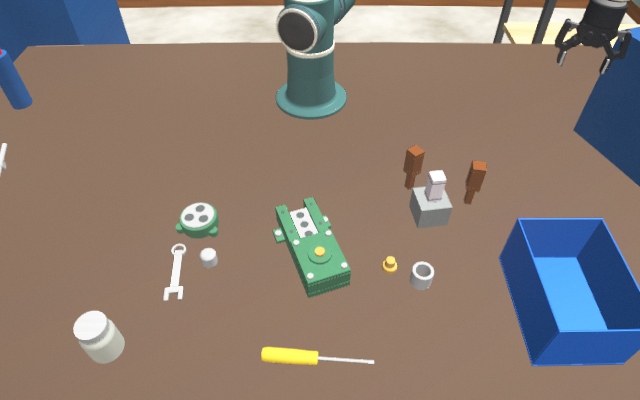

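The top view shows the pump body at about (332,175), its open channel end towards the robot. The stand is at (230,215) with the silver drift at (223,213). The two brown bars at (187,232) and (238,250) are look-alikes; the silver one in the grey stand fits the description. I'll take coarse positions and an enlarged crop to confirm this.

```bash
python3 - <<'E'
from h import *
T=cam('top');S=cam('scene')
b=cv2.imread('pics/top0.png')
print('drift top',onz(T,[(222.5,213)],.128), onz(S,[(436,175)],.128))
print('stand top',onz(T,[(230,215)],.06))
print('housing rear',onz(T,[(345,212)],.045),'boss',onz(T,[(322,154)],.068))
print('brown',onz(T,[(187,232),(238,250)],.1)[:,:2])
hsv=cv2.cvtColor(b,cv2.COLOR_BGR2HSV)
g=cv2.inRange(hsv,(60,90,40),(90,255,255)); 
m=g.copy(); m[:,:290]=0;m[:,370:]=0;m[:120]=0;m[230:]=0
c=max(cv2.findContours(m,0,2)[0],key=cv2.contourArea); r=cv2.minAreaRect(c); print(r)
roof=[(301,143),(329,132),(347,173),(317,184)]
print(onz(T,roof,.055))
cv2.imwrite('pics/c1.png',np.hstack([cv2.resize(b[195:265,170:260],(450,350),interpolation=2),cv2.resize(b[125:225,290:370],(280,350),interpolation=2)]))
E
```

```text
drift top [[0.46802791 0.27893728 0.128     ]] [[0.47033779 0.27724639 0.128     ]]
stand top [[0.46886205 0.27662579 0.06      ]]
housing rear [[ 0.46892336 -0.02388822  0.045     ]] boss [[0.62137225 0.03180419 0.068     ]]
brown [[0.42556804 0.37620405]
 [0.37736208 0.24733991]]
((338.6408996582031, 200.17520141601562), (45.220054626464844, 36.50876998901367), 3.4682295322418213)
[[ 0.6564116   0.08703146  0.055     ]
 [ 0.68414894  0.0113406   0.055     ]
 [ 0.57104503 -0.03252232  0.055     ]
 [ 0.54418923  0.04743685  0.055     ]]
```

View pics/c1.png

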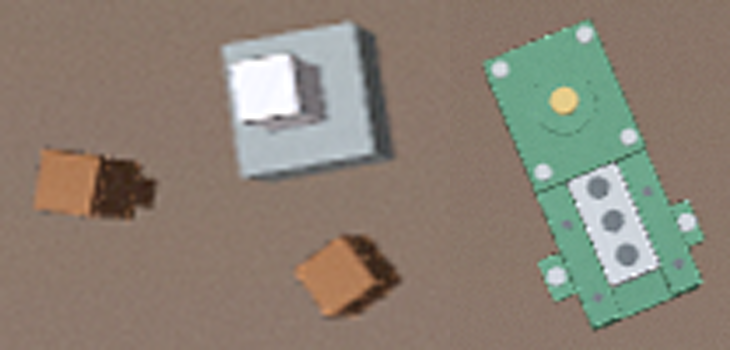

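The crop confirms it: the silver square bar in the grey stand, crop (265,88), is the drift. The brown bars at crop (65,180) and (335,275) stand free on the bench. In the right half, the slide in the channel starts at the tunnel mouth. I'm moving over the stand for a wrist view.

{"name": "jog_arm", "arguments": {"turn": [[0,0,0],[0,0,0],[0,0,0],[0,0,0],[0,0,0],[0,0,0],[0,0,0],[0,0,0],[0,0,0],[0,0,0],[0,0,0],[0,0,0.1145],[0,0,0.1145],[0,0,0.1145],[0,0,0.1145],[0,0,0.1145],[0,0,0.1145],[0,0,0.1145],[0,0,0.1145],[0,0,0.1145]], "delta_pos": [[-0.0314,-0.0231,0],[-0.0314,-0.0231,0],[-0.0314,-0.0231,0],[-0.0314,-0.0231,0],[-0.0314,-0.0231,0],[-0.0314,-0.0231,0],[-0.0314,-0.0231,0],[-0.0314,-0.0231,0],[-0.0314,-0.0231,0],[-0.0314,-0.0231,0],[-0.0314,-0.0231,0],[0,0,0],[0,0,0],[0,0,0],[0,0,0],[0,0,0],[0,0,0],[0,0,0],[0,0,0],[0,0,0]], "gripper": [0.06,0.06,0.06,0.06,0.06,0.06,0.06,0.06,0.06,0.06,0.06,0.06,0.06,0.06,0.06,0.06,0.06,0.06,0.06,0.06], "grip_force": 80}}

```text
time: 1.77
tool_pos: [0.4681, 0.2773, 0.2306]
tcp_rot: [-2.005, -2.418, 0.002]
wrist_force: [0.7, 0.3, 0.1]
width: 0.701
grip_force: 0.0
```

```bash
python3 - <<'E'
from h import *
st,im=snap('wrist','pics/w1.png'); print(st['time'],st['tool_pos'],st['tcp_rot'])
R=Ro.from_rotvec(st['tcp_rot']).as_matrix(); print(R.round(3), proj(cam('wrist',st),[[.4685,.277,.128],[.4685,.277,.06]]))
E
```

```text
1.7667 [0.46806409 0.27726954 0.23064752] [-2.00546186e+00 -2.41764657e+00  1.70645071e-03]
[[-0.185  0.983 -0.001]
 [ 0.983  0.185 -0.001]
 [-0.    -0.001 -1.   ]] [[321.75531912 205.01749628]
 [321.72065651 187.96464386]]
```

View pics/w1.png

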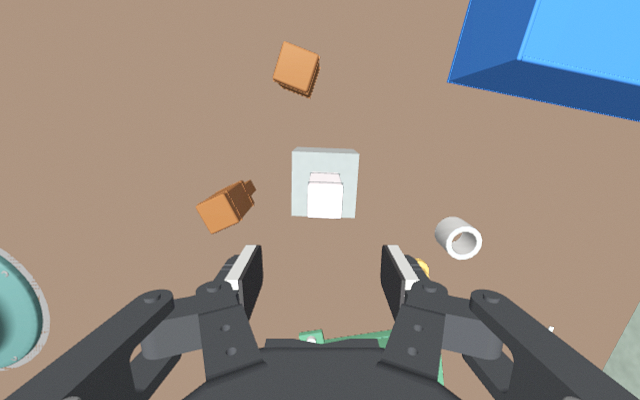

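The wrist view shows the drift's bright top face at about (325,203), nearly square to the picture. The stand's top face is around (325,183), and the brown bars at (297,68) and (225,207) are well clear. I'll measure the drift's top and the stand's top edges.

```bash
python3 - <<'E'
from h import *
im=cv2.imread('pics/w1.png'); st=read_state(); C=cam('wrist',st)
R=Ro.from_rotvec(st['tcp_rot']).as_matrix()
roi=im[130:235,270:380].astype(int)
print('row at col325',[tuple(im[v,325]) for v in range(168,224,4)])
g=im.min(axis=2); 
def rect(mask,z,n):
    m=np.zeros(im.shape[:2],np.uint8); m[135:230,275:375]=mask[135:230,275:375]
    c=max(cv2.findContours(m,0,2)[0],key=cv2.contourArea)
    X=onz(C,c.reshape(-1,2)+0.0,z); L=(X-st['tool_pos'])@R
    r=cv2.minAreaRect((L[:,:2]*1000).astype(np.float32)); print(n,'px',cv2.minAreaRect(c),'tool mm',r)
rect((g>215).astype(np.uint8)*255,.128,'drift top')
hsv=cv2.cvtColor(im,cv2.COLOR_BGR2HSV)
rect(((hsv[...,2]>140)&(hsv[...,1]<45)).astype(np.uint8)*255,.06,'stand')
E
```

```text
row at col325 [(np.uint8(230), np.uint8(231), np.uint8(221)), (np.uint8(213), np.uint8(213), np.uint8(212)), (np.uint8(242), np.uint8(242), np.uint8(249)), (np.uint8(245), np.uint8(244), np.uint8(251)), (np.uint8(255), np.uint8(255), np.uint8(255)), (np.uint8(255), np.uint8(255), np.uint8(255)), (np.uint8(255), np.uint8(255), np.uint8(255)), (np.uint8(255), np.uint8(255), np.uint8(255)), (np.uint8(255), np.uint8(255), np.uint8(255)), (np.uint8(255), np.uint8(255), np.uint8(255)), (np.uint8(255), np.uint8(255), np.uint8(255)), (np.uint8(255), np.uint8(255), np.uint8(255)), (np.uint8(255), np.uint8(255), np.uint8(255)), (np.uint8(127), np.uint8(147), np.uint8(173))]
drift top px ((324.23486328125, 185.39366149902344), (65.60533905029297, 64.79824829101562), 2.2025980949401855) tool mm ((15.935259819030762, 2.3679637908935547), (55.45096206665039, 53.99959182739258), 2.1644012928009033)
stand px ((323.82513427734375, 182.60958862304688), (68.193603515625, 70.9570541381836), 2.436648368835449) tool mm ((4.352809906005859, 2.91436767578125), (77.29788208007812, 71.07698822021484), 2.1485447883605957)
```

```bash
python3 - <<'E'
from h import *
im=cv2.imread('pics/w1.png'); st=read_state(); C=cam('wrist',st)
R=Ro.from_rotvec(st['tcp_rot']).as_matrix()
g=im.min(axis=2); m=np.zeros_like(g); m[178:222,300:350]=(g[178:222,300:350]>252)*255
c=max(cv2.findContours(m,0,2)[0],key=cv2.contourArea)
L=((onz(C,c.reshape(-1,2)+0.,.128)-st['tool_pos'])@R)[:,:2]*1000
print(cv2.boundingRect(c),cv2.minAreaRect(L.astype(np.float32)))
for v in(190,200,210): print(v,np.where(m[v])[0][[0,-1]])
for u in(312,325,337): print(u,np.where(m[:,u])[0][[0,-1]])
e=[]
for v in range(160,214,6): # stand left/right edges via hue of background (brown sat)
    s=cv2.cvtColor(im,cv2.COLOR_BGR2HSV)[v,:,1].astype(int)
    k=np.where(s[275:375]<50)[0]+275; e.append((v,k[0],k[-1]))
print(e)
s=cv2.cvtColor(im,cv2.COLOR_BGR2HSV)[:,:,1].astype(int)
print([(u,(np.where(s[140:235,u]<50)[0]+140)[[0,-1]]) for u in(296,302,345,350,354)])
E
```

```text
(308, 184, 35, 34) ((3.4518375396728516, 3.132208824157715), (29.101341247558594, 28.68183708190918), 0.6763771176338196)
190 [308 342]
200 [308 341]
210 [308 340]
312 [184 216]
325 [184 217]
337 [185 217]
[(160, np.int64(291), np.int64(358)), (166, np.int64(291), np.int64(358)), (172, np.int64(291), np.int64(358)), (178, np.int64(291), np.int64(357)), (184, np.int64(291), np.int64(357)), (190, np.int64(291), np.int64(356)), (196, np.int64(291), np.int64(356)), (202, np.int64(291), np.int64(355)), (208, np.int64(291), np.int64(355))]
[(296, array([147, 216])), (302, array([147, 216])), (345, array([148, 217])), (350, array([148, 218])), (354, array([150, 218]))]
```

{"name": "jog_arm", "arguments": {"turn": [[0,0,0.03],[0,0,0],[0,0,0],[0,0,0],[0,0,0],[0,0,0],[0,0,0],[0,0,0]], "delta_pos": [[0.0034,0.003,0],[0,0,0.03],[0,0,0.03],[0,0,0.03],[0,0,0.03],[0,0,0.022],[0,0,0.0156],[0,0,0]], "gripper": [0.06,0.06,0.06,0.06,0.06,0.06,0.06,0.06]}}

```text
time: 2.48
tool_pos: [0.4672, 0.2795, 0.069]
tcp_rot: [-2.03, -2.393, 0.013]
wrist_force: [-0.9, 0.0, 0.7]
width: 0.705
grip_force: 0.0
```

{"name": "jog_arm", "arguments": {"turn": [[0,0,0],[0,0,0],[0,0,0],[0,0,0],[0,0,0],[0,0,0],[0,0,0],[0,0,0]], "delta_pos": [[0,0,0],[0,0,0],[0,0,0],[0,0,0],[0,0,0],[0,0,0],[0,0,0],[0,0,0]], "gripper": [0.02,0.02,0.02,0.02,0.02,0.02,0.02,0.02], "grip_force": 80}}

```text
time: 3.15
tool_pos: [0.4718, 0.282, 0.0754]
tcp_rot: [2.034, 2.393, 0.004]
wrist_force: [-1.8, 0.3, 6.9]
width: 0.341
grip_force: 80.0
```

```bash
python3 - <<'E'
from h import *
st=read_state(); print(st)
E
```

```text
{'time': 3.15, 'q': array([4.93429057e-01, 1.76784731e-01, 2.01967969e+00, 2.34548873e-05,
       9.42463858e-01, 3.31731764e-01]), 'joint_vel': array([-0.00069611, -0.00048199,  0.00034796, -0.00022138, -0.00049312,
        0.00029735]), 'joint_torque': array([-2.06220523e-01, -3.79163826e+01, -2.92003083e+01, -7.58097321e-02,
       -5.37034683e-01,  2.33695790e-02]), 'tool_pos': array([0.471799  , 0.28201392, 0.07539775]), 'tcp_rot': array([2.03417803, 2.39284835, 0.00390737]), 'wrist_force': array([-1.79270285,  0.26717087,  6.86113402]), 'torque': array([-0.05728028,  0.24833582,  0.01005058]), 'grip_force': 80.0085175037384, 'width': 0.3410352504158586}
```

{"name": "jog_arm", "arguments": {"turn": [[0,0,0],[0,0,0],[0,0,0],[0,0,0],[0,0,0],[0,0,0]], "delta_pos": [[0,0,-0.006],[0,0,-0.014],[0,0,-0.02],[0,0,-0.022],[0,0,-0.023],[0,0,0]], "gripper": [0.02,0.02,0.02,0.02,0.02,0.02]}}

```text
time: 3.65
tool_pos: [0.4737, 0.283, 0.1639]
tcp_rot: [2.033, 2.391, 0.013]
wrist_force: [2.2, 1.2, -1.3]
width: 0.342
grip_force: 79.3
```

```bash
python3 - <<'E'
from h import *
st=read_state(); print(st['time'],st['tool_pos'],st['tcp_rot'],st['wrist_force'],st['width'])
st,im=snap('wrist','pics/w2.png')
E
```

```text
3.65 [0.47372297 0.28299508 0.16391389] [2.03279197 2.39097313 0.0128615 ] [ 2.22647819  1.22787858 -1.28962422] 0.34195534696116053
```

View pics/w2.png

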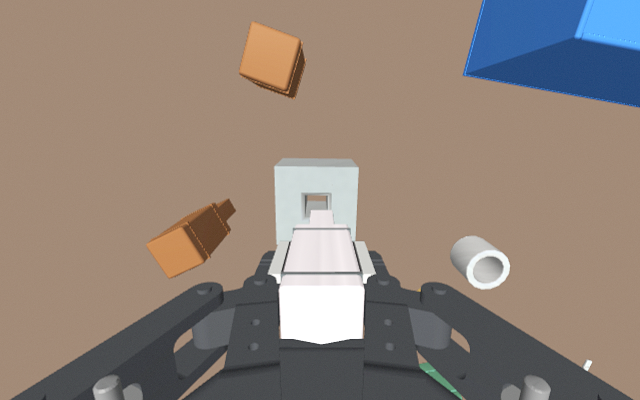

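The drift is out and held square. The hole is visible at (317,203), and the shank's tip hangs near (320,215). I'm moving over to behind the open end of the pump body.

{"name": "jog_arm", "arguments": {"turn": [[0,0,0],[0,0,0],[0,0,0],[0,0,0],[0,0,0],[0,0,0],[0,0,0],[0,0,0],[0,0,-0.096],[0,0,-0.096],[0,0,0],[0,0,0],[0,0,0]], "delta_pos": [[-0.038,-0.0084,0],[-0.038,-0.0084,0],[-0.038,-0.0084,0],[-0.038,-0.0084,0],[-0.038,-0.0084,0],[-0.038,-0.0084,0],[-0.038,-0.0084,0],[-0.038,-0.0084,0],[0,0,0],[0,0,0],[0,0,0],[0,0,0],[0,0,0]], "gripper": [0.02,0.02,0.02,0.02,0.02,0.02,0.02,0.02,0.02,0.02,0.02,0.02,0.02]}}

```text
time: 4.78
tool_pos: [0.4526, -0.029, 0.1577]
tcp_rot: [-1.798, -2.575, 0.001]
wrist_force: [0.6, 0.1, -2.3]
width: 0.338
grip_force: 79.4
```

```bash
python3 - <<'E'
from h import *
st,im=snap('wrist','pics/w3.png'); print(st['time'],st['tool_pos'],st['tcp_rot'],st['wrist_force'],st['width'])
R=Ro.from_rotvec(st['tcp_rot']).as_matrix();C=cam('wrist',st)
print('yaw y',np.degrees(np.arctan2(R[1,1],R[0,1])), R[:,2])
print('foot px',proj(C,[np.array(st['tool_pos'])+R@[0,0,.0654]]))
np.save('st3.npy',np.r_[st['tool_pos'],st['tcp_rot']])
E
```

```text
4.7833 [ 0.45262508 -0.02904106  0.15765397] [-1.79750268e+00 -2.57470896e+00  1.22648212e-03] [ 0.57447311  0.14227996 -2.32333471] 0.33771471229903294
yaw y 20.159304331982003 [-1.68208612e-03  2.21614110e-04 -9.99998561e-01]
foot px [[321.17480904 218.26430072]]
```

View pics/w3.png

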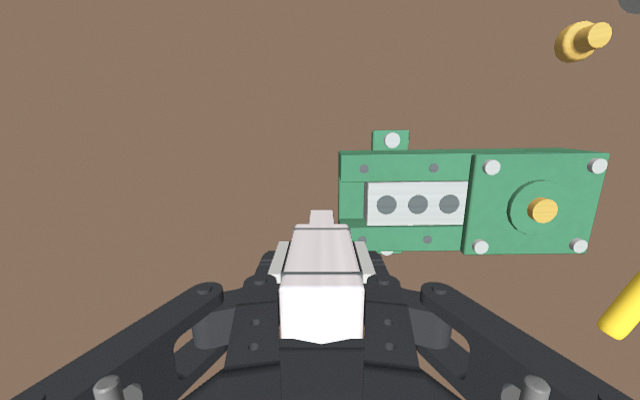

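The pump body is in line with the picture. Its open end is at column 338, the slide's top face spans (364..467, 182..225) and the tunnel mouth is at column 467. I'll measure these in the tool frame.

```bash
python3 - <<'E'
from h import *
im=cv2.imread('pics/w3.png'); s=np.load('st3.npy'); st=dict(tool_pos=s[:3],tcp_rot=s[3:]); C=cam('wrist',st)
R=Ro.from_rotvec(st['tcp_rot']).as_matrix()
sat=cv2.cvtColor(im,cv2.COLOR_BGR2HSV)[:,:,1].astype(int)
loc=lambda uv,z:((onz(C,uv,z)-st['tool_pos'])@R*1000).round(1)[:,:2]
bri=im.min(axis=2)>150
m=np.zeros(im.shape[:2],np.uint8); m[175:235,355:475]=bri[175:235,355:475]*255
c=max(cv2.findContours(m,0,2)[0],key=cv2.contourArea); print(cv2.boundingRect(c))
for v in (190,205,218): print('slide row',v,np.where(m[v])[0][[0,-1]])
E_=[];F_=[]
for u in (375,400,430,455):
    k=np.where(m[:,u])[0][[0,-1]]; E_.append((u,k[0]-.5)); F_.append((u,k[1]+.5))
print(E_,F_); print('slide far/near edges tool xy',loc(E_,.043),loc(F_,.043))
v=205; k=np.where(m[v])[0][0]-.5; print('slide rear (top)',loc([(k,v)],.043))
k2=np.where(m[190])[0][0]-.5; print(loc([(k2,190)],.043))
# green body outer edges at wall tops
g=im.astype(int); gr=((g[...,1]-g[...,2]>15)).astype(np.uint8)
for v in(165,172,200,235): print('body rear',v,np.where(gr[v,320:460])[0][0]+320, loc([(np.where(gr[v,320:460])[0][0]+319.5,v)],.045))
print([ (u,np.where(gr[:260,u])[0][[0,-1]]) for u in (350,420,440)])
col=im[140:260,350].tolist(); print([(140+i,c) for i,c in enumerate(col)][::3])
E
```

```text
(367, 181, 101, 45)
slide row 190 [368 466]
slide row 205 [368 464]
slide row 218 [367 463]
[(375, np.float64(181.5)), (400, np.float64(181.5)), (430, np.float64(181.5)), (455, np.float64(180.5))] [(375, np.float64(225.5)), (400, np.float64(225.5)), (430, np.float64(224.5)), (455, np.float64(224.5))]
slide far/near edges tool xy [[ 17.7  47.1]
 [ 17.8  69. ]
 [ 17.8  95.3]
 [ 18.7 117.1]] [[-23.1  49.1]
 [-23.   71.9]
 [-22.1  99.2]
 [-22.  122. ]]
slide rear (top) [[-3.6 41.5]]
[[10.1 40.9]]
body rear 165 339 [[32.5 14.8]]
body rear 172 339 [[26.4 14.9]]
body rear 200 338 [[ 1.5 14.4]]
body rear 235 351 [[-31.5  26.8]]
[(350, array([151, 233])), (420, array([150, 250])), (440, array([149, 250]))]
[(140, [106, 122, 145]), (143, [102, 120, 142]), (146, [103, 121, 142]), (149, [102, 118, 145]), (152, [106, 136, 85]), (155, [132, 162, 99]), (158, [141, 177, 111]), (161, [142, 176, 110]), (164, [141, 177, 112]), (167, [139, 175, 108]), (170, [140, 175, 107]), (173, [141, 175, 109]), (176, [139, 175, 109]), (179, [140, 177, 110]), (182, [125, 158, 97]), (185, [139, 176, 107]), (188, [139, 173, 107]), (191, [138, 173, 107]), (194, [137, 172, 106]), (197, [137, 173, 107]), (200, [137, 174, 107]), (203, [136, 173, 106]), (206, [137, 172, 106]), (209, [139, 174, 107]), (212, [139, 174, 109]), (215, [138, 174, 108]), (218, [119, 152, 93]), (221, [101, 131, 82]), (224, [104, 133, 85]), (227, [109, 136, 88]), (230, [138, 147, 122]), (233, [125, 134, 113]), (236, [185, 185, 191]), (239, [196, 194, 202]), (242, [202, 201, 208]), (245, [210, 209, 215]), (248, [210, 209, 216]), (251, [212, 210, 218]), (254, [212, 210, 218]), (257, [212, 211, 217])]
```

{"name": "jog_arm", "arguments": {"turn": [[0,0,-0.01],[0,0,0],[0,0,0],[0,0,0],[0,0,0],[0,0,0],[0,0,0]], "delta_pos": [[-0.003,-0.004,0],[0,0,0.02],[0,0,0.02],[0,0,0.018],[0,0,0.012],[0,0,0],[0,0,0]], "gripper": [0.02,0.02,0.02,0.02,0.02,0.02,0.02]}}

```text
time: 5.42
tool_pos: [0.4498, -0.0333, 0.0881]
tcp_rot: [-1.782, -2.585, 0.002]
wrist_force: [-0.1, 0.8, -1.0]
width: 0.342
grip_force: 79.5
```

```bash
python3 - <<'E'
from h import *
st,im=snap('wrist','pics/w4.png'); print(st['time'],st['tool_pos'],st['tcp_rot'],st['wrist_force'],st['width'])
C=cam('wrist',st);R=Ro.from_rotvec(st['tcp_rot']).as_matrix()
print(proj(C,[np.array(st['tool_pos'])+R@[0,0,.0654]]))
cv2.imwrite('pics/w4c.png',cv2.resize(im[120:280,240:560,::-1],None,fx=2.4,fy=2.4))
E
```

```text
5.4167 [ 0.44977899 -0.03332571  0.08810161] [-1.78151397e+00 -2.58549939e+00  1.63226122e-03] [-0.14232798  0.77029982 -0.98030262] 0.3422081399088568
[[321.17624843 218.26399144]]
```

View pics/w4c.png

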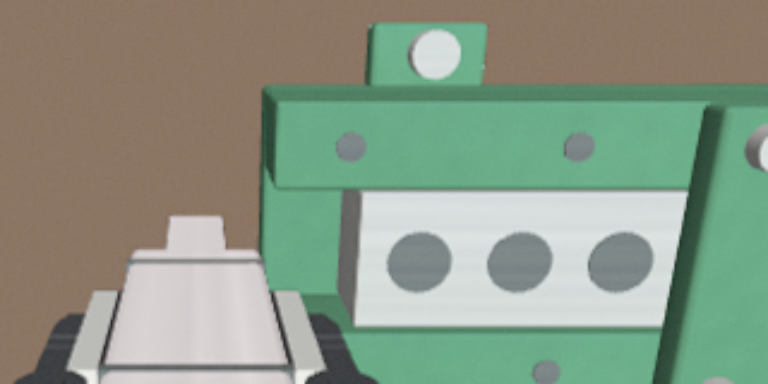

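The shank stands just behind the open end, crop (195,215), in line with the channel, which spans crop rows 188 to 327. The slide's rear face is at crop column 350. I'll check the lateral centring and the gap.

```bash
python3 - <<'E'
from h import *
st=read_state();C=cam('wrist',st);R=Ro.from_rotvec(st['tcp_rot']).as_matrix()
P=lambda u,v,z:(((onz(C,[(240+u/2.4,120+v/2.4)],z)-st['tool_pos'])@R*1000).round(1)[0,:2])
print('shank',P(170,216,.023),P(223,216,.023),'slide',P(362,190,.043),P(357,326,.043),P(687,190,.043),P(663,326,.043),'rear low',P(340,190,.015+.01),'body rear',P(268,188,.045),P(275,100,.045))
E
```

```text
shank [ 6.1 -7.5] [6.1 8.6] slide [19.4 45.5] [-20.9  46.6] [ 19.5 133.9] [-20.9 134.5] rear low [14.8 43.3] body rear [20.5 19.7] [44.1 20.8]
```

{"name": "jog_arm", "arguments": {"turn": [[0,0,0],[0,0,0],[0,0,0],[0,0,0],[0,0,0],[0,0,0],[0,0,0],[0,0,0],[0,0,0],[0,0,0]], "delta_pos": [[0.001,0.004,0],[0,0.005,0],[0,0.005,0],[0,0.005,0],[0,0.005,0],[0,0.004,0],[0,0.002,0],[0,0,0],[0,0,0],[0,0,0]], "gripper": [0.02,0.02,0.02,0.02,0.02,0.02,0.02,0.02,0.02,0.02]}}

```text
time: 6.3
tool_pos: [0.4779, -0.022, 0.0885]
tcp_rot: [-1.783, -2.586, 0.001]
wrist_force: [-0.8, 0.9, -2.4]
width: 0.34
grip_force: 79.5
```

{"name": "jog_arm", "arguments": {"turn": [[0,0,0],[0,0,0],[0,0,0],[0,0,0],[0,0,0],[0,0,0],[0,0,0],[0,0,0],[0,0,0],[0,0,0],[0,0,0],[0,0,0]], "delta_pos": [[0,0.001,0],[0,0.001,0],[0,0.001,0],[0,0.001,0],[0,0.001,0],[0,0.001,0],[0,0.001,0],[0,0.001,0],[0,0.001,0],[0,0.001,0],[0,0.001,0],[0,0.001,0]], "gripper": [0.02,0.02,0.02,0.02,0.02,0.02,0.02,0.02,0.02,0.02,0.02,0.02]}}

```text
time: 7.3
tool_pos: [0.4895, -0.0176, 0.0884]
tcp_rot: [-1.783, -2.586, -0.0]
wrist_force: [-1.8, -1.0, -3.1]
width: 0.339
grip_force: 79.4
```

```bash
cat >> h.py <<'E'
def along(st=None):
    st=st or read_state(); R=Ro.from_rotvec(st['tcp_rot']).as_matrix()
    ax=np.array([np.cos(np.radians(20.7)),np.sin(np.radians(20.7)),0]); lat=np.array([-ax[1],ax[0],0])
    f=np.array(st['wrist_force']); p=np.array(st['tool_pos'])-[.4498,-.0333,0]
    return dict(t=st['time'],s=round(p@ax*1000,2),lat=round(p@lat*1000,2),z=round(p[2]*1000,1),F=round(f@ax,2),Flat=round(f@lat,2),Fz=round(f[2],2),My=(R.T@st['torque']).round(2))
E
python3 - <<'E'
from h import *
print(along())
E
```

```text
{'t': 7.3, 's': np.float64(42.68), 'lat': np.float64(0.66), 'z': np.float64(88.4), 'F': np.float64(-2.03), 'Flat': np.float64(-0.27), 'Fz': np.float64(-3.09), 'My': array([ 0.45,  0.07, -0.02])}
```

{"name": "jog_arm", "arguments": {"turn": [[0,0,0],[0,0,0],[0,0,0],[0,0,0],[0,0,0],[0,0,0],[0,0,0],[0,0,0],[0,0,0],[0,0,0],[0,0,0],[0,0,0],[0,0,0],[0,0,0],[0,0,0],[0,0,0],[0,0,0],[0,0,0],[0,0,0]], "delta_pos": [[0,0.0015,0],[0,0.0015,0],[0,0.002,0],[0,0.002,0],[0,0.002,0],[0,0.002,0],[0,0.002,0],[0,0.002,0],[0,0.002,0],[0,0.002,0],[0,0.002,0],[0,0.002,0],[0,0.002,0],[0,0.001,0],[0,0.0005,0],[0,0.0005,0],[0,0.0005,0],[0,0.0005,0],[0,0.0005,0]], "gripper": [0.02,0.02,0.02,0.02,0.02,0.02,0.02,0.02,0.02,0.02,0.02,0.02,0.02,0.02,0.02,0.02,0.02,0.02,0.02]}}

```text
time: 8.88
tool_pos: [0.5161, -0.0077, 0.0887]
tcp_rot: [-1.783, -2.586, 0.0]
wrist_force: [-3.3, -1.6, -0.8]
width: 0.338
grip_force: 79.4
```

```bash
python3 - <<'E'
from h import *
print(along())
st,im=snap('wrist','pics/w5.png'); print(along(st),along())
cv2.imwrite('pics/w5c.png',cv2.resize(im[120:280,240:560,::-1],None,fx=2.4,fy=2.4))
E
```

```text
{'t': 8.8833, 's': np.float64(71.07), 'lat': np.float64(0.52), 'z': np.float64(88.7), 'F': np.float64(-3.65), 'Flat': np.float64(-0.34), 'Fz': np.float64(-0.82), 'My': array([ 0.61,  0.01, -0.03])}
{'t': 8.8833, 's': np.float64(71.07), 'lat': np.float64(0.52), 'z': np.float64(88.7), 'F': np.float64(-3.65), 'Flat': np.float64(-0.34), 'Fz': np.float64(-0.82), 'My': array([ 0.61,  0.01, -0.03])} {'t': 8.9333, 's': np.float64(71.24), 'lat': np.float64(0.53), 'z': np.float64(88.7), 'F': np.float64(-2.12), 'Flat': np.float64(-0.16), 'Fz': np.float64(-2.41), 'My': array([0.54, 0.04, 0.  ])}
```

View pics/w5c.png

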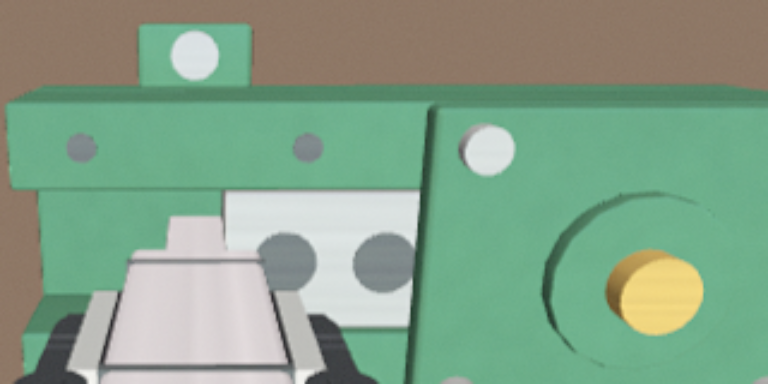

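The shank's front face is against the slide's rear face at crop (225,215), and the drag is steady at about 2 to 3.5 N. I'll go on with small force-watched steps.

{"name": "jog_arm", "arguments": {"turn": [[0,0,0],[0,0,0],[0,0,0],[0,0,0],[0,0,0],[0,0,0],[0,0,0],[0,0,0],[0,0,0],[0,0,0],[0,0,0],[0,0,0]], "delta_pos": [[0,0.0005,0],[0,0.0005,0],[0,0.0005,0],[0,0.0005,0],[0,0.0005,0],[0,0.0005,0],[0,0.0005,0],[0,0.0005,0],[0,0.0005,0],[0,0.0005,0],[0,0.0005,0],[0,0.0005,0]], "gripper": [0.02,0.02,0.02,0.02,0.02,0.02,0.02,0.02,0.02,0.02,0.02,0.02]}}

```text
time: 9.93
tool_pos: [0.5217, -0.0055, 0.0887]
tcp_rot: [-1.783, -2.586, 0.0]
wrist_force: [-3.7, -2.4, 0.3]
width: 0.343
grip_force: 79.6
```

```bash
python3 -c "
from h import *
print(along())"
```

```text
{'t': 9.9333, 's': np.float64(77.09), 'lat': np.float64(0.56), 'z': np.float64(88.7), 'F': np.float64(-4.26), 'Flat': np.float64(-0.91), 'Fz': np.float64(0.25), 'My': array([ 0.89, -0.05,  0.  ])}
```

{"name": "jog_arm", "arguments": {"turn": [[0,0,0],[0,0,0],[0,0,0],[0,0,0]], "delta_pos": [[0,0.0005,0],[0,0.0005,0],[0,0.0005,0],[0,0.0005,0]], "gripper": [0.02,0.02,0.02,0.02]}}

```text
time: 10.27
tool_pos: [0.5236, -0.0048, 0.0887]
tcp_rot: [-1.783, -2.586, 0.0]
wrist_force: [-4.2, -0.7, 0.3]
width: 0.341
grip_force: 79.8
```

```bash
python3 -c "
from h import *
print(along())"
```

```text
{'t': 10.2667, 's': np.float64(79.12), 'lat': np.float64(0.55), 'z': np.float64(88.7), 'F': np.float64(-4.16), 'Flat': np.float64(0.84), 'Fz': np.float64(0.29), 'My': array([ 1.  ,  0.04, -0.01])}
```

```bash
cat >> h.py <<'E'
def chk():
    st=read_state(); a=along(st); im=vision.read_camera('wrist').astype(float)
    w=im[201:207,300:420,0].mean(0)  # red: green body low, slide high
    k=int(np.argmax(w[:60]>150)); u=300+k-1+(150-w[k-1])/(w[k]-w[k-1])
    b=im[211:215,300:345,0].mean(0); 
    C=cam('wrist',st);R=Ro.from_rotvec(st['tcp_rot']).as_matrix()
    y=((onz(C,[(u,204)],.043)-st['tool_pos'])@R*1000)[0,1]
    ub=np.argmax(b>150)+300
    print(a,'rear edge u %.2f y %.2f -> slide s %.2f'%(u,y,a['s']+y),'shank left',ub)
E
python3 -c "
from h import *
chk()
im=cv2.imread('pics/w5.png'); print(im[204,325:345,2])"
```

```text
{'t': 10.2667, 's': np.float64(79.12), 'lat': np.float64(0.55), 'z': np.float64(88.7), 'F': np.float64(-4.16), 'Flat': np.float64(0.84), 'Fz': np.float64(0.29), 'My': array([ 1.  ,  0.04, -0.01])} rear edge u 333.11 y 7.82 -> slide s 86.94 shank left 310
[107 107 107 107 107 107 107  96 140 219 221 219 218 220 220 219 219 219
 219 219]
```

{"name": "jog_arm", "arguments": {"turn": [[0,0,0],[0,0,0],[0,0,0]], "delta_pos": [[0,0.0005,0],[0,0.0005,0],[0,0.0005,0]], "gripper": [0.02,0.02,0.02]}}

```text
time: 10.57
tool_pos: [0.525, -0.0043, 0.0887]
tcp_rot: [-1.783, -2.586, 0.0]
wrist_force: [-4.0, -1.7, 0.2]
width: 0.343
grip_force: 79.9
```

```bash
python3 -c "
from h import *
chk()"
```

```text
{'t': 10.5667, 's': np.float64(80.6), 'lat': np.float64(0.59), 'z': np.float64(88.7), 'F': np.float64(-4.35), 'Flat': np.float64(-0.16), 'Fz': np.float64(0.21), 'My': array([ 0.93,  0.04, -0.03])} rear edge u 333.10 y 7.81 -> slide s 88.41 shank left 310
```

{"name": "jog_arm", "arguments": {"turn": [[0,0,0],[0,0,0],[0,0,0]], "delta_pos": [[0,0.0005,0],[0,0.0005,0],[0,0.0005,0]], "gripper": [0.02,0.02,0.02]}}

```text
time: 10.87
tool_pos: [0.5265, -0.0037, 0.0887]
tcp_rot: [1.783, 2.586, 0.0]
wrist_force: [-4.3, -2.0, 0.7]
width: 0.341
grip_force: 79.8
```

```bash
python3 -c "
from h import *
chk()"
```

```text
{'t': 10.8667, 's': np.float64(82.18), 'lat': np.float64(0.58), 'z': np.float64(88.7), 'F': np.float64(-4.73), 'Flat': np.float64(-0.31), 'Fz': np.float64(0.74), 'My': array([ 0.97,  0.03, -0.01])} rear edge u 333.10 y 7.80 -> slide s 89.98 shank left 310
```

{"name": "jog_arm", "arguments": {"turn": [[0,0,0],[0,0,0],[0,0,0],[0,0,0]], "delta_pos": [[0,0.0005,0],[0,0.0005,0],[0,0.0005,0],[0,0.0005,0]], "gripper": [0.02,0.02,0.02,0.02]}}

```text
time: 11.25
tool_pos: [0.5283, -0.003, 0.0887]
tcp_rot: [-1.783, -2.586, -0.0]
wrist_force: [-4.8, -1.7, 1.4]
width: 0.342
grip_force: 79.8
```

```bash
python3 -c "
from h import *
chk()"
```

```text
{'t': 11.25, 's': np.float64(84.17), 'lat': np.float64(0.59), 'z': np.float64(88.7), 'F': np.float64(-5.08), 'Flat': np.float64(0.11), 'Fz': np.float64(1.43), 'My': array([1.  , 0.03, 0.06])} rear edge u 333.10 y 7.80 -> slide s 91.97 shank left 310
```

{"name": "jog_arm", "arguments": {"turn": [[0,0,0],[0,0,0],[0,0,0],[0,0,0]], "delta_pos": [[0,0.0005,0],[0,0.0005,0],[0,0.0005,0],[0,0.0005,0]], "gripper": [0.02,0.02,0.02,0.02]}}

```text
time: 11.63
tool_pos: [0.5302, -0.0023, 0.0887]
tcp_rot: [1.783, 2.586, 0.0]
wrist_force: [-4.2, -0.8, 0.0]
width: 0.343
grip_force: 79.8
```

```bash
python3 -c "
from h import *
chk()"
```

```text
{'t': 11.6333, 's': np.float64(86.17), 'lat': np.float64(0.58), 'z': np.float64(88.7), 'F': np.float64(-4.23), 'Flat': np.float64(0.79), 'Fz': np.float64(0.04), 'My': array([ 1.03, -0.03, -0.02])} rear edge u 333.10 y 7.81 -> slide s 93.98 shank left 310
```

{"name": "jog_arm", "arguments": {"turn": [[0,0,0],[0,0,0],[0,0,0]], "delta_pos": [[0,0.0005,0],[0,0.0005,0],[0,0.0005,0]], "gripper": [0.02,0.02,0.02]}}

```text
time: 11.93
tool_pos: [0.5316, -0.0017, 0.0887]
tcp_rot: [1.783, 2.586, 0.0]
wrist_force: [-4.2, -2.2, 0.9]
width: 0.341
grip_force: 79.8
```

```bash
python3 -c "
from h import *
chk()"
```

```text
{'t': 11.9333, 's': np.float64(87.66), 'lat': np.float64(0.6), 'z': np.float64(88.7), 'F': np.float64(-4.65), 'Flat': np.float64(-0.57), 'Fz': np.float64(0.92), 'My': array([ 0.95,  0.03, -0.01])} rear edge u 333.10 y 7.80 -> slide s 95.46 shank left 310
```

{"name": "jog_arm", "arguments": {"turn": [[0,0,0],[0,0,0],[0,0,0]], "delta_pos": [[0,0.0005,0],[0,0.0005,0],[0,0.0005,0]], "gripper": [0.02,0.02,0.02]}}

```text
time: 12.23
tool_pos: [0.533, -0.0012, 0.0887]
tcp_rot: [1.783, 2.586, 0.0]
wrist_force: [-4.2, -2.1, 0.9]
width: 0.339
grip_force: 79.8
```

```bash
python3 -c "
from h import *
chk()"
```

```text
{'t': 12.2333, 's': np.float64(89.2), 'lat': np.float64(0.61), 'z': np.float64(88.7), 'F': np.float64(-4.62), 'Flat': np.float64(-0.47), 'Fz': np.float64(0.92), 'My': array([0.88, 0.  , 0.01])} rear edge u 333.09 y 7.80 -> slide s 97.00 shank left 310
```

{"name": "jog_arm", "arguments": {"turn": [[0,0,0],[0,0,0],[0,0,0]], "delta_pos": [[0,0.0005,0],[0,0.0005,0],[0,0.0005,0]], "gripper": [0.02,0.02,0.02]}}

```text
time: 12.53
tool_pos: [0.5344, -0.0007, 0.0886]
tcp_rot: [1.783, 2.586, 0.0]
wrist_force: [-4.4, -2.6, 0.4]
width: 0.34
grip_force: 79.8
```

```bash
python3 -c "
from h import *
chk()"
```

```text
{'t': 12.5333, 's': np.float64(90.66), 'lat': np.float64(0.59), 'z': np.float64(88.6), 'F': np.float64(-4.97), 'Flat': np.float64(-0.85), 'Fz': np.float64(0.37), 'My': array([ 0.87,  0.01, -0.01])} rear edge u 333.11 y 7.81 -> slide s 98.47 shank left 310
```

{"name": "jog_arm", "arguments": {"turn": [[0,0,0],[0,0,0],[0,0,0]], "delta_pos": [[0,0.0005,0],[0,0.0005,0],[0,0.0005,0]], "gripper": [0.02,0.02,0.02]}}

```text
time: 12.83
tool_pos: [0.5358, -0.0001, 0.0887]
tcp_rot: [1.783, 2.586, 0.0]
wrist_force: [-3.8, -1.3, 0.9]
width: 0.345
grip_force: 79.7
```

```bash
python3 -c "
from h import *
chk()"
```

```text
{'t': 12.8333, 's': np.float64(92.22), 'lat': np.float64(0.63), 'z': np.float64(88.7), 'F': np.float64(-4.04), 'Flat': np.float64(0.11), 'Fz': np.float64(0.87), 'My': array([ 0.87,  0.05, -0.02])} rear edge u 333.10 y 7.81 -> slide s 100.03 shank left 310
```

{"name": "jog_arm", "arguments": {"turn": [[0,0,0],[0,0,0],[0,0,0]], "delta_pos": [[0,0.0005,0],[0,0.0005,0],[0,0.0005,0]], "gripper": [0.02,0.02,0.02]}}

```text
time: 13.13
tool_pos: [0.5373, 0.0004, 0.0887]
tcp_rot: [1.783, 2.586, 0.0]
wrist_force: [-3.9, -1.0, -0.0]
width: 0.34
grip_force: 79.7
```

```bash
python3 -c "
from h import *
chk()"
```

```text
{'t': 13.1333, 's': np.float64(93.74), 'lat': np.float64(0.59), 'z': np.float64(88.7), 'F': np.float64(-3.98), 'Flat': np.float64(0.4), 'Fz': np.float64(-0.04), 'My': array([ 0.88, -0.  , -0.01])} rear edge u 333.09 y 7.80 -> slide s 101.54 shank left 310
```

{"name": "jog_arm", "arguments": {"turn": [[0,0,0],[0,0,0],[0,0,0]], "delta_pos": [[0,0.0005,0],[0,0.0005,0],[0,0.0005,0]], "gripper": [0.02,0.02,0.02]}}

```text
time: 13.43
tool_pos: [0.5387, 0.0009, 0.0887]
tcp_rot: [1.783, 2.586, 0.0]
wrist_force: [-3.8, -0.9, 0.5]
width: 0.342
grip_force: 79.7
```

```bash
python3 -c "
from h import *
chk()"
```

```text
{'t': 13.4333, 's': np.float64(95.25), 'lat': np.float64(0.61), 'z': np.float64(88.7), 'F': np.float64(-3.91), 'Flat': np.float64(0.47), 'Fz': np.float64(0.47), 'My': array([ 0.84, -0.  , -0.01])} rear edge u 333.10 y 7.80 -> slide s 103.05 shank left 310
```

{"name": "jog_arm", "arguments": {"turn": [[0,0,0],[0,0,0],[0,0,0]], "delta_pos": [[0,0.0005,0],[0,0.0005,0],[0,0.0005,0]], "gripper": [0.02,0.02,0.02]}}

```text
time: 13.73
tool_pos: [0.5401, 0.0015, 0.0887]
tcp_rot: [1.783, 2.586, 0.0]
wrist_force: [-4.0, -1.3, -0.2]
width: 0.343
grip_force: 79.7
```

```bash
python3 -c "
from h import *
chk()"
```

```text
{'t': 13.7333, 's': np.float64(96.76), 'lat': np.float64(0.61), 'z': np.float64(88.7), 'F': np.float64(-4.23), 'Flat': np.float64(0.26), 'Fz': np.float64(-0.21), 'My': array([ 0.85, -0.01, -0.05])} rear edge u 333.10 y 7.80 -> slide s 104.56 shank left 310
```

{"name": "jog_arm", "arguments": {"turn": [[0,0,0],[0,0,0],[0,0,0]], "delta_pos": [[0,0.0005,0],[0,0.0005,0],[0,0.0005,0]], "gripper": [0.02,0.02,0.02]}}

```text
time: 14.03
tool_pos: [0.5407, 0.0018, 0.0887]
tcp_rot: [-1.782, -2.586, 0.002]
wrist_force: [-6.4, -3.5, 3.1]
width: 0.337
grip_force: 80.1
```

```bash
python3 -c "
from h import *
chk()"
```

```text
{'t': 14.0333, 's': np.float64(97.45), 'lat': np.float64(0.66), 'z': np.float64(88.7), 'F': np.float64(-7.24), 'Flat': np.float64(-1.04), 'Fz': np.float64(3.1), 'My': array([ 1.54, -0.12, -0.02])} rear edge u 333.02 y 7.75 -> slide s 105.20 shank left 310
```

{"name": "jog_arm", "arguments": {"turn": [[0,0,0],[0,0,0],[0,0,0]], "delta_pos": [[0,0.0004,0],[0,0,0],[0,0,0]], "gripper": [0.02,0.02,0.02]}}

```text
time: 14.33
tool_pos: [0.5407, 0.0018, 0.0886]
tcp_rot: [-1.782, -2.585, 0.003]
wrist_force: [-6.7, -2.0, 3.0]
width: 0.338
grip_force: 80.1
```

```bash
python3 -c "
from h import *
chk()"
```

```text
{'t': 14.3333, 's': np.float64(97.45), 'lat': np.float64(0.66), 'z': np.float64(88.6), 'F': np.float64(-6.93), 'Flat': np.float64(0.48), 'Fz': np.float64(3.03), 'My': array([ 1.53, -0.07, -0.03])} rear edge u 333.00 y 7.74 -> slide s 105.19 shank left 310
```

The tool stalled at s = 97.45 mm with about 7 N, against 4 N of drag, so the slide is against the stop. I'm backing off and lifting out.

{"name": "jog_arm", "arguments": {"turn": [[0,0,0],[0,0,0],[0,0,0],[0,0,0],[0,0,0],[0,0,0],[0,0,0],[0,0,0],[0,0,0],[0,0,0]], "delta_pos": [[0,-0.001,0],[0,-0.003,0],[0,-0.004,0],[0,-0.004,0],[0,0,-0.01],[0,0,-0.02],[0,0,-0.02],[0,0,-0.02],[0,0,-0.01],[0,0,0]], "gripper": [0.02,0.02,0.02,0.02,0.02,0.02,0.02,0.02,0.02,0.02]}}

```text
time: 15.22
tool_pos: [0.5333, -0.0022, 0.1727]
tcp_rot: [1.78, 2.581, 0.006]
wrist_force: [0.5, -0.0, -1.9]
width: 0.344
grip_force: 79.6
```

```bash
python3 - <<'E'
from h import *
st,im=snap('wrist','pics/w6.png'); st=read_state(); print(st['time'],st['tool_pos'],st['tcp_rot'],st['wrist_force'],st['width'])
cv2.imwrite('pics/w6c.png',cv2.resize(im[100:340,200:520,::-1],None,fx=2.4,fy=2.4))
R=Ro.from_rotvec(st['tcp_rot']).as_matrix(); a=np.degrees(np.arctan2(R[1,1],R[0,1])); print('yaw',a)
d=np.array([.4718,.2820,.16])-st['tool_pos']; print('tool delta',(R.T@d).round(4),'turn',np.radians(a-9.3))
E
```

```text
15.2667 [ 0.53201038 -0.00217408  0.17061818] [1.78127122 2.58336205 0.00377027] [-0.55609988  0.12787782 -2.41093151] 0.34297257221028066
yaw 20.82636841812824
tool delta [0.287  0.0447 0.0103] turn 0.20117307969422824
```

View pics/w6c.png

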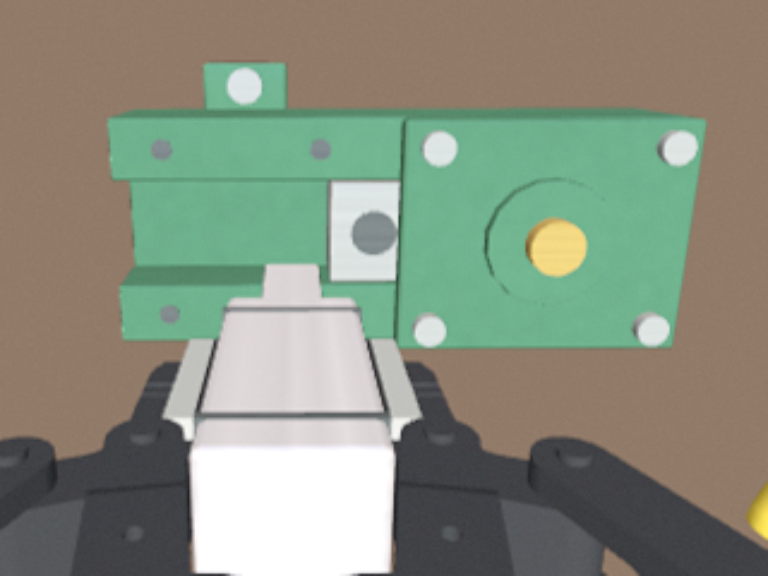

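The slide is home, with its rear edge at crop column 330. The drift hangs upright in the grip and nothing else has been disturbed. I'm going back over the stand.

{"name": "jog_arm", "arguments": {"turn": [[0,0,0],[0,0,0],[0,0,0],[0,0,0],[0,0,0],[0,0,0],[0,0,0],[0,0,0],[0,0,0.1],[0,0,0.1],[0,0,0],[0,0,0],[0,0,0],[0,0,0],[0,0,0]], "delta_pos": [[0.0359,0.0056,0],[0.0359,0.0056,0],[0.0359,0.0056,0],[0.0359,0.0056,0],[0.0359,0.0056,0],[0.0359,0.0056,0],[0.0359,0.0056,0],[0.0359,0.0056,0],[0,0,0],[0,0,0],[0,0,0.01],[0,0,0],[0,0,0],[0,0,0],[0,0,0]], "gripper": [0.02,0.02,0.02,0.02,0.02,0.02,0.02,0.02,0.02,0.02,0.02,0.02,0.02,0.02,0.02]}}

```text
time: 16.52
tool_pos: [0.4704, 0.2817, 0.1584]
tcp_rot: [-2.032, -2.395, 0.001]
wrist_force: [0.2, -0.3, -2.1]
width: 0.338
grip_force: 79.5
```

```bash
python3 - <<'E'
from h import *
st,im=snap('wrist','pics/w7.png'); print(st['time'],st['tool_pos'],st['tcp_rot'],st['joint_vel'].round(3))
cv2.imwrite('pics/w7c.png',cv2.resize(im[140:260,240:400,::-1],None,fx=5,fy=5,interpolation=cv2.INTER_CUBIC))
R=Ro.from_rotvec(st['tcp_rot']).as_matrix(); a=np.degrees(np.arctan2(R[1,1],R[0,1])); print('yaw',a,R[:,2])
d=np.array([.4718,.2820,.0754])-st['tool_pos']; print('tool delta',(R.T@d).round(4))
C=cam('wrist',st); print('foot px pred',proj(C,np.array(st['tool_pos'])+np.array([[0,0,.0654],[8e-3,8e-3,.0654],[8e-3,-8e-3,.0654]])@R.T))
np.save('st7.npy',np.r_[st['tool_pos'],st['tcp_rot']])
E
```

```text
16.5167 [0.47038498 0.28165069 0.1583861 ] [-2.03243482e+00 -2.39533651e+00  5.95189084e-04] [ 0.002 -0.006 -0.008 -0.001 -0.001  0.005]
yaw 9.371017182275208 [-3.87852924e-04 -1.67864651e-04 -9.99999911e-01]
tool delta [0.0001 0.0015 0.083 ]
foot px pred [[321.16792945 218.28085056]
 [332.19257518 207.79711818]
 [310.14532059 207.79361717]]
```

View pics/w7c.png

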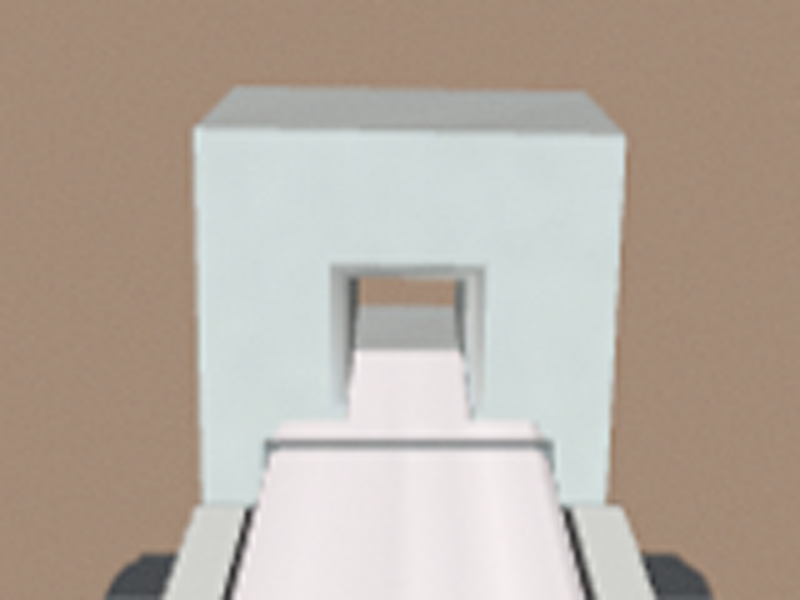

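The wrist view shows the foot's end at crop (355..462, 350). It sits centred sideways in the hole, whose mouth spans crop columns 330 to 487 with its far edge at row 265. I'll compute the fore-and-aft offset.

```bash
python3 - <<'E'
from h import *
s=np.load('st7.npy'); st=dict(tool_pos=s[:3],tcp_rot=s[3:]);C=cam('wrist',st);R=Ro.from_rotvec(st['tcp_rot']).as_matrix()
P=lambda u,v,z:(((onz(C,[(240+(u+.5)/5-.5,140+(v+.5)/5-.5)],z)-st['tool_pos'])@R*1000).round(1)[0,:2])
print('stand far L/R',P(195,127,.06),P(625,134,.06),'near',P(203,500,.06),P(607,500,.06))
print('hole mouth',P(330,265,.06),P(487,265,.06),'foot',P(355,350,.093),P(462,350,.093))
E
```

```text
stand far L/R [ 34.5 -34.4] [33.4 35.1] near [-30.3 -35.5] [-30.2  34.5]
hole mouth [ 11.6 -12.9] [11.6 13.1] foot [ 6.6 -7.7] [6.6 7.9]
```

Foot and hole centres agree to within 0.5 mm, so I'm going straight down.

{"name": "jog_arm", "arguments": {"turn": [[0,0,0],[0,0,0],[0,0,0],[0,0,0],[0,0,0],[0,0,0],[0,0,0],[0,0,0],[0,0,0]], "delta_pos": [[0,0,0.01],[0,0,0.01],[0,0,0.008],[0,0,0.004],[0,0,0.003],[0,0,0.003],[0,0,0.003],[0,0,0],[0,0,0]], "gripper": [0.02,0.02,0.02,0.02,0.02,0.02,0.02,0.02,0.02]}}

```text
time: 17.32
tool_pos: [0.4703, 0.2823, 0.1177]
tcp_rot: [-2.033, -2.395, 0.0]
wrist_force: [0.9, -0.7, -2.1]
width: 0.34
grip_force: 79.5
```

{"name": "jog_arm", "arguments": {"turn": [[0,0,0],[0,0,0],[0,0,0],[0,0,0],[0,0,0],[0,0,0],[0,0,0],[0,0,0],[0,0,0]], "delta_pos": [[0,0,0.006],[0,0,0.008],[0,0,0.008],[0,0,0.008],[0,0,0.006],[0,0,0.003],[0,0,0.001],[0,0,0],[0,0,0]], "gripper": [0.02,0.02,0.02,0.02,0.02,0.02,0.02,0.02,0.02]}}

```text
time: 18.07
tool_pos: [0.4705, 0.2823, 0.0779]
tcp_rot: [2.032, 2.395, 0.001]
wrist_force: [0.5, -0.2, -2.5]
width: 0.339
grip_force: 79.5
```

{"name": "jog_arm", "arguments": {"turn": [[0,0,0],[0,0,0],[0,0,0],[0,0,0],[0,0,0]], "delta_pos": [[0,0,0.0005],[0,0,0.0005],[0,0,0.0005],[0,0,0.0005],[0,0,0]], "gripper": [0.02,0.02,0.02,0.02,0.02]}}

```text
time: 18.48
tool_pos: [0.4703, 0.2822, 0.0757]
tcp_rot: [2.032, 2.395, 0.0]
wrist_force: [0.2, -0.7, -1.5]
width: 0.342
grip_force: 79.5
```

{"name": "jog_arm", "arguments": {"turn": [[0,0,0],[0,0,0],[0,0,0],[0,0,0],[0,0,0],[0,0,0],[0,0,0],[0,0,0]], "delta_pos": [[0,0,0.0005],[0,0,0],[0,0,0],[0,0,0],[0,0,0],[0,0,0],[0,0,0],[0,0,0]], "gripper": [0.02,0.02,0.06,0.06,0.06,0.06,0.06,0.06]}}

```text
time: 19.15
tool_pos: [0.4704, 0.2822, 0.0752]
tcp_rot: [2.033, 2.395, 0.0]
wrist_force: [-0.4, -0.2, 0.7]
width: 0.702
grip_force: 0.0
```

{"name": "jog_arm", "arguments": {"turn": [[0,0,0],[0,0,0],[0,0,0],[0,0,0],[0,0,0],[0,0,0],[0,0,0],[0,0,0]], "delta_pos": [[0,0,-0.01],[0,0,-0.025],[0,0,-0.03],[0,0,-0.03],[0,0,-0.03],[0,0,-0.02],[0,0,0],[0,0,0]], "gripper": [0.06,0.06,0.06,0.06,0.06,0.06,0.06,0.06]}}

```text
time: 19.82
tool_pos: [0.4714, 0.2828, 0.2227]
tcp_rot: [2.032, 2.394, 0.007]
wrist_force: [0.1, -1.1, -1.0]
width: 0.704
grip_force: 0.0
```

```bash
python3 - <<'E'
from h import *
st,im=snap('wrist','pics/w8.png'); print(st['time'],st['tool_pos'],st['wrist_force'],st['width'])
st,b=snap('scene','pics/s8.png')
cv2.imwrite('pics/f.png',np.hstack([cv2.resize(im[130:250,260:380,::-1],(360,360)),cv2.resize(b[140:300,260:460,::-1],(440,360))]))
E
```

```text
19.8167 [0.47138445 0.28280384 0.22272661] [ 0.07196337 -1.05106904 -1.0014971 ] 0.7040525218923402
```

View pics/f.png

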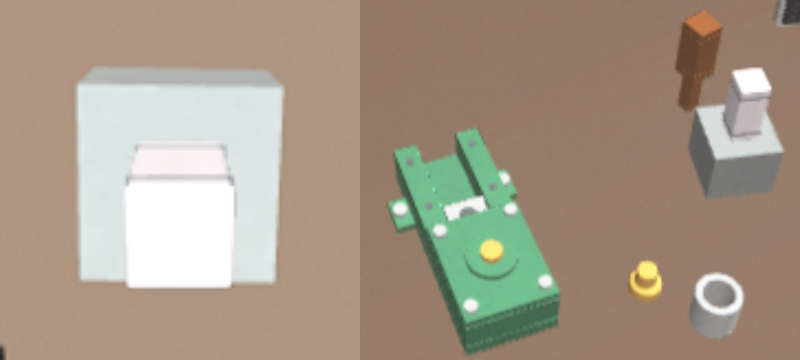

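The drift is seated upright in the stand, crop (745,105), the slide is deep in the tunnel, crop (465,208), and the bystanders are where they were. I'm handing the job in.

```bash
python3 -c "
from workcell import ticket
print(ticket.finish_job())"
```

```text
the job is handed in; nothing more can be done
None
```

I nudged the slide home against the hidden stop at about 7 N (about 4 N of it drag, under the stop's 15 N limit), put the drift back in its stand and handed the job in at about 20 s; no verdict came back.

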